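Lock the dust extractor's filter panel

ROBOT

A 6-joint arm with a two-finger parallel gripper is mounted at the origin on the work surface. World frame = base frame: x ahead of the robot, y to its left, z up, the work surface at z = 0. Lengths are in mm, angles in degrees, forces in N, time in s.
With the tool pointing down it reaches from about 425 to 925 mm from the base axis. Payload 12.5 kg.
Tool frame: the origin (TCP) lies at the very end of the fingers, on their centre line; the grasp point (between the pads) lies 19 mm behind it; x points along the fingers, y is the direction in which the jaws open and shut, and the axes are right-handed (so a half turn about x gives the same grasp; the last joint's range is limited). The gripper opens to 85 mm and grips with 20 to 120 N. Pads are 22 mm wide; open, the fingers measure 114 mm over their backs; the gripper's body (76 mm by 85 mm) begins 54 mm behind the grasp point. The pads swing forward as they close: fully open they stand 13 mm farther back than shut.
Start: joints at [57.777, 28.126, 89.318, -0, 62.55, -6.05], TCP at [275.66, 560.942, 231.327] pointing down, gripper open.
Joint ranges: [-177.58, 177.58], [-47.91, 125.51], [2.72, 160], [-65.01, 245.01], [3.68, 167.84], [-153.87, 153.87]. Speed limits (degrees/s): [127.2, 127.2, 159.86, 180, 180, 180].

INTERFACE

Orientations are given as a 3x3 rotation matrix whose columns are the frame's x, y, z axes.
In Python, from rig import * gives the robot as it stands.
- The arm moves only by the shell command python3 -m handwheel 'ROWS' [OPENING] [FORCE]. ROWS is JSON, a list of rows, each an object of numbers: "tx", "ty", "tz": the shift along the tool's x, y, z each as a share of 0.3 m, from -1 to 1; "ax", "ay", "az": the turn, a rotation vector about the tool's x, y, z each as a share of pi rad, from -1 to 1. In form: [{"tx": .., "ty": .., "tz": .., "ax": .., "ay": .., "az": ..}, ...]. A call has 1 to 8 rows; each row is the pose to reach, as a shift and turn from the pose commanded when the call began, along the tool's axes at that moment, turning the shorter way round; what a row does not reach only later rows make up. A row lasts 1/8 s, in which the tool goes at most 62.5 mm and 10.7 degrees, less where a joint would pass 70% of its speed; a pose out of reach is approached as far as the arm can. A call with a number of a shift or a turn outside -1 to 1 is refused whole. A call with a gripper value outside its range is refused whole. OPENING is the gripper's target within -1 to 1 (fully open at 1, half-way at 0, shut at -1), set as the call begins (- or left out, the last holds). The fingers move at their own pace and stop on an object; FORCE is the grip in N (left out, the last holds). Time passes only in rows, so rows that repeat a pose let the fingers close. It gives the time, the measured TCP pose, the force and the opening at its end, in the units of the state.
- state(): the state, without advancing time (a new reading comes with each control period).
- grab_frame(name): name is "side" or "top"; returns a dict with "color" (480x640x3 uint8, red, green, blue), "z_map" (480x640 float32, mm along the optical axis (not along the pixel's ray), 0 where there is no reading), "mtx" (3x3 intrinsics, pixels), "R" (3x3) and "t" (3): a world point X has camera coordinates R X + t. Camera axes: x right, y down, z forward; pixel columns grow to the right and rows downward; lengths in mm; the calibration is good to about 2 mm. A picture is of the moment at which its call begins.
- hand_in(): hands the job in, once; it reports no verdict.
The state is a dict: "time": time; "q": joint angles; "qvel": joint speeds; "joint_torque": joint torques, N m; "position": TCP position; "tcp_rot": TCP orientation; "contact_force": force on the tool from outside, world axes, zero at the start; "ft_torque": the same for the moment, N m; "opening": opening from 0.0 (shut) to 1.0 (fully open).
Only numpy, scipy, OpenCV 4.12 (cv2) and the standard library are available. Lean on these libraries where they do the work, as an engineer would, in place of code of your own. Each camera call takes 0.05 s, during which the arm holds its last target.

TASK

Push the aluminium access panel on top of the filter housing fully home against its end stop while both cam fasteners are still open, then set a fingertip in the slot of each of the two round cam fasteners and turn it a quarter turn clockwise to its stop, so that both lock the panel. Only push and turn: do not lift the panel, and leave the tools, bottle, can and small parts around it where they are.

Things in the scene. Friction and masses are not known exactly. Their poses are not given: they have to be found in the camera images.
- housing: grey sheet-metal filter housing of a bench dust extractor, fixed: 300 mm (x) x 380 mm (y) x 90 mm high; origin at the centre of its underside, z up, x away from the robot side, y to its left. Its flat top is the deck, 90 mm above the table. Steel guides 14 mm tall (inner faces y = +-120 mm, x -5 to 139 mm) with lips over the panel's side edges lead the panel to an end stop
- end_stop (a point): middle of the end stop's near face, at deck height, housing x 129, y 0 mm; the far edge of the panel lies against it when the panel is home
- panel: loose aluminium access panel lying on the deck between the guides, 140 (x) x 236 (y) x 8 mm, 0.3 to 0.6 kg; origin at the centre of its underside, axes as the housing's. It slides along x; fully home with its origin at housing x 59 mm (near edge at -11 mm, 3 mm clear of a locked tongue). It starts 18 to 35 mm short of home, drawn towards the robot side
- panel_handle (a point): on the panel's dark bow handle: middle of its length and thickness, 28 mm above the deck, 20 mm to the robot side of the panel's middle, so at housing x 39 mm when home. Bar 90 mm long in y, 12 mm thick in x, 28 to 38 mm above the deck, on two feet at y +-40 mm, open beneath
- cam_left_tip (a point): end of the left fastener's steel tongue (18 mm wide, 1 to 9 mm above the deck, under the head), 71 mm from the fastener's axis; it turns with the head
- cam_right_tip (a point): end of the right fastener's steel tongue (18 mm wide, 1 to 9 mm above the deck, under the head), 71 mm from the fastener's axis; it turns with the head
- cam_left (a joint): angle of the left cam fastener, rad: 0 = open (slot and tongue along the housing's y, tongue to its +y), pi/2 = locked (slot along the housing's x, tongue to its +x, behind the panel's near edge). Grows clockwise seen from above; hard stops at 0 and pi/2; starts at 0 to 0.2 and stays where it is left. Turning takes about 0.1 N m: about 4 N at 26 mm from the axis
- cam_left_head (a point): top of the left cam fastener's head, on its vertical axis, at housing x -85, y 85 mm. Black round head 92 mm across, top 36 mm above the deck, cut across its middle by a straight slot 40 mm wide, 16 mm deep with a bare metal floor, open at both ends: closed fingertips fit in. Head and slot turn as one when a fingertip in the slot is pushed round, off the axis. Own x axis: along slot and tongue, z up
- cam_right (a joint): angle of the right cam fastener, rad: 0 = open (slot and tongue along the housing's y, tongue to its +y), pi/2 = locked (slot along the housing's x, tongue to its +x, behind the panel's near edge). Grows clockwise seen from above; hard stops at 0 and pi/2; starts at 0 to 0.2 and stays where it is left. Turning takes about 0.1 N m: about 4 N at 26 mm from the axis
- cam_right_head (a point): top of the right cam fastener's head, on its vertical axis, at housing x -85, y -85 mm. Black round head 92 mm across, top 36 mm above the deck, cut across its middle by a straight slot 40 mm wide, 16 mm deep with a bare metal floor, open at both ends: closed fingertips fit in. Head and slot turn as one when a fingertip in the slot is pushed round, off the axis. Own x axis: along slot and tongue, z up
- washer_cup_c (a point): small open steel cup, 42 mm across, 36 mm tall, standing on the housing's deck to the right of the panel; bystander; point at its centre
- collar_c (a point): dark steel shaft collar (ring), 40 mm across, 18 mm tall, lying on the housing's deck to the left of the panel; bystander; point at its centre
- wrench_c (a point): steel wrench 160 mm long lying on the table in front of the housing (robot side); bystander
- screwdriver_c (a point): screwdriver 190 mm long lying on the table to the right of the housing; bystander
- oil_bottle_c (a point): white plastic bottle, 56 mm across, 130 mm tall, on the table to the left of the housing; bystander; point at its centre
- grease_can_c (a point): steel can, 72 mm across, 70 mm tall, on the table to the left of the housing; bystander; point at its centre
- gauge_block_c (a point): steel block 50 x 35 x 30 mm on the table to the right of the housing; bystander; point at its centre

How it is judged (in metres and radians):
On the way, in this order (a step that is already met when the one before it is completed fails the run):
1. the panel is pushed home (within 6 mm of its end stop) with both fasteners still open (under 0.6 rad) (x of panel in the frame of housing above 0.053 m and value of joint each of cam_left, cam_right below 0.6 rad), for 0.2 s.
2. both fasteners are turned to within 0.12 rad of their locked stop (value of joint each of cam_left, cam_right above 1.45 rad), for 0.2 s.
At the end, for the whole second after the job is handed in: The panel lies still on the deck within 5 mm of its end stop and both fasteners stand within 0.12 rad of their locked stop (slots square to the panel's near edge, tongues behind it) (all of step 2 and x of panel in the frame of housing above 0.054 m and z of panel in the frame of housing below 0.095 m and linear speed of panel below 0.02 m/s); the robot touches nothing.
It fails at once if the panel is lifted or tipped out of its guides (8 mm up) (z of panel in the frame of housing above 0.098 m).
It fails at once if a bystander (cup, collar, wrench, screwdriver, bottle, can or block) is moved by more than 30 mm (distance of any of washer_cup_c, collar_c, wrench_c, screwdriver_c, oil_bottle_c, grease_can_c, gauge_block_c from where it was at the start of the episode above 0.03 m).
It also fails if it takes over 54 s, if anything falls off the work surface, if the arm or the gripper's body presses on something with over 40 N, if the wrist force passes 120 N, or if a joint passes its speed limit or range.

## Working session

There is one attempt and no reset: what is moved stays moved. The work goes in short steps, Python scripts to look and compute and a shell command to move; the robot and the scene stay as the last step left them, time stands still between calls to the robot, and variables do not carry over. Pictures are saved under pics/ and viewed, and the job is handed in when it is done.

```bash
ls; mkdir -p pics; cat > h.py <<'E'
from rig import *
import numpy as np, cv2
def save(n,f): cv2.imwrite('pics/'+n,f['color'][:,:,::-1])
def world(f,u,v):
    d=float(f['z_map'][int(v),int(u)]); return f['R'].T@(d*np.linalg.inv(f['mtx'])@[u,v,1]-f['t'])
def ray(f,u,v,z):
    c=-f['R'].T@f['t']; r=f['R'].T@np.linalg.inv(f['mtx'])@[u,v,1]; return c+r*(z-c[2])/r[2]
E
python3 - <<'E'
from h import *
s=state(); print(s)
for n in('top','side'):
    f=grab_frame(n); save(n+'0.png',f); np.savez('pics/'+n+'0.npz',**f); print(f['mtx'],f['R'],f['t'])
E
```

```text
pics
{'time': 0.0, 'q': array([ 5.77768589e+01,  2.81648598e+01,  8.93495142e+01,  1.84111413e-04,
        6.25498577e+01, -6.05036461e+00]), 'qvel': array([-0.03715169,  0.08233009, -0.03230502, -0.12888845, -0.05837777,
       -0.03750544]), 'joint_torque': array([-3.77779961e-04, -6.18466616e+01, -2.61586154e+01, -1.67687203e-04,
        4.17172821e-03, -3.39153878e-07]), 'position': array([275.53370464, 560.73903168, 230.72369047]), 'tcp_rot': array([[-6.00178165e-04,  4.41080477e-01,  8.97467355e-01],
       [-9.46865787e-04,  8.97466863e-01, -4.41080869e-01],
       [-9.99999372e-01, -1.11450824e-03, -1.20996003e-04]]), 'contact_force': array([-0.0164059 ,  0.49296718,  0.07462387]), 'ft_torque': array([ 0.04718619, -0.03125967, -0.03219029]), 'opening': 1.0005361506991661}
[[604.54005665   0.         307.20902682]
 [  0.         604.54005665 250.83286982]
 [  0.           0.           1.        ]] [[ 1.97424934e-02 -9.99804731e-01 -8.56986679e-04]
 [-9.76673299e-01 -1.91024046e-02 -2.13879324e-01]
 [ 2.13821190e-01  5.05950716e-03 -9.76859714e-01]] [  37.37274937  594.73883269 1236.9561001 ]
[[569.40279804   0.         320.78583757]
 [  0.         569.40279804 241.91927331]
 [  0.           0.           1.        ]] [[-0.97509415 -0.22161367 -0.00887574]
 [-0.14548459  0.66930911 -0.72860109]
 [ 0.16740858 -0.70916338 -0.68488077]] [599.13672737 127.23390891 958.06643125]
```

View pics/top0.png

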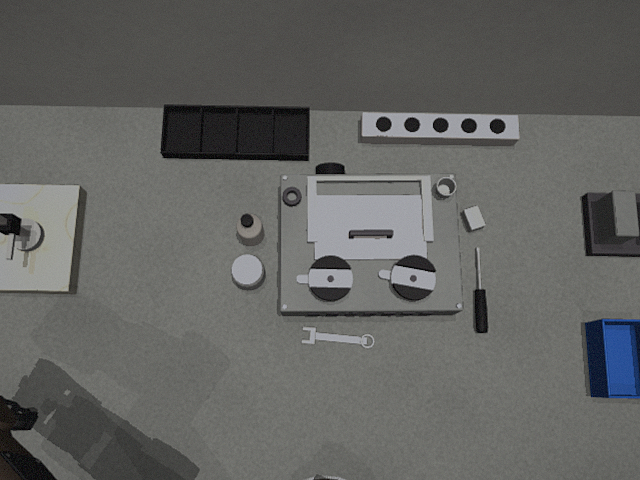

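View pics/side0.png

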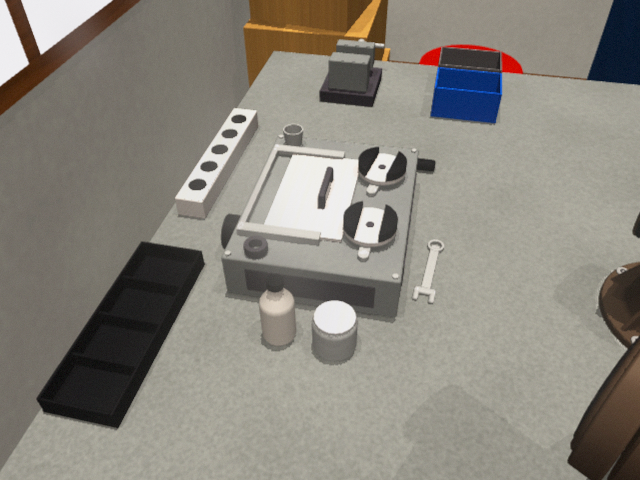

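The top view shows the housing at about u 281–463, v 174–313. The left cam head is near (330,278), the right near (413,278), and the handle near (370,234). The panel has a gap to the stop at v≈190. Next I'll measure these more precisely.

```bash
python3 - <<'E'
from h import *
f=dict(np.load('pics/top0.npz'))
c=f['color'][160:325,270:475]; cv2.imwrite('pics/z0.png',cv2.resize(c[:,:,::-1],(800,644))[:600])
g=cv2.cvtColor(f['color'],cv2.COLOR_RGB2GRAY)
m=((g<60)*255).astype(np.uint8)
n,l,st,ce=cv2.connectedComponentsWithStats(m)
for i in range(1,n):
    x,y,w,h,a=st[i]
    if a>40 and 270<x<475 and 160<y<325: print(st[i],ce[i], world(f,*ce[i]).round(1), ray(f,*ce[i],126).round(1))
# heads: min enclosing circle of dark parts
for lo,hi in((300,360),(385,445)):
    mm=m.copy(); mm[:, :lo]=0; mm[:,hi:]=0; mm[:252]=0; mm[304:]=0
    p=cv2.findNonZero(mm); (cx,cy),r=cv2.minEnclosingCircle(p); e=cv2.fitEllipse(cv2.convexHull(p)); print('head',cx,cy,r,e,ray(f,cx,cy,126).round(1),ray(f,*e[0],126).round(1))
for u,v in[(281,176),(456,175),(462,312),(282,312)]: print('corner',ray(f,u,v,90).round(1))
print(world(f,300,225),world(f,370,208),world(f,370,275))
E
```

```text
[316 163  29  11 286] [329.75524476 168.43356643] [777.4   3.1  76.8] [759.4   4.7 126. ]
[365 181  55   2  59] [392.30508475 181.06779661] [ 744.2 -131.2   96.3] [ 733.9 -127.1  126. ]
[435 188  14  11  42] [440.38095238 194.45238095] [ 711.5 -230.7  110.5] [ 706.5 -227.2  126. ]
[283 193  18  14  54] [289.85185185 202.14814815] [688.9  87.6 108.6] [683.6  87.  126. ]
[461 211  10  21  72] [465.44444444 221.65277778] [ 679.3 -307.    14.5] [ 648.6 -277.5  126. ]
[349 231  43   7  71] [368.50704225 235.14084507] [616.  -76.9 125.8] [615.9 -76.8 126. ]
[311 256  40  13 376] [330.25797872 263.07978723] [556.5   1.1 122.4] [555.8   1.2 126. ]
[395 256  41  16 382] [416.08115183 263.04973822] [ 559.  -173.5  127.4] [ 559.2 -173.7  126. ]
[391 284  41  17 406] [410.12068966 292.11330049] [ 499.2 -160.5  126.1] [ 499.2 -160.6  126. ]
[310 288  40  14 395] [329.5721519 293.0835443] [493.9   1.9 127.3] [494.    1.9 126. ]
[474 289  14  44 538] [480.06319703 311.48884758] [ 474.8 -327.9   27.5] [ 462.8 -300.   126. ]
[281 311 179   6 724] [366.85497238 313.4378453 ] [461.2 -78.9  66.7] [454.4 -73.2 126. ]
head 330.0 278.2195129394531 22.97727394104004 ((329.8968505859375, 278.19097900390625), (44.29670715332031, 45.6213264465332), 13.736300468444824) [524.5   1.4 126. ] [524.5   1.6 126. ]
head 411.8115234375 276.464111328125 24.072690963745117 ((412.6435546875, 277.7758483886719), (44.48385238647461, 47.270782470703125), 78.68123626708984) [ 531.3 -164.5  126. ] [ 528.7 -166.2  126. ]
corner [753.2 109.   90. ]
corner [ 762.9 -270.3   90. ]
corner [ 465.4 -272.9   90. ]
corner [458.1  98.4  90. ]
[643.61822341  65.33119029  92.47183007] [681.23765819 -82.48701109 102.08582681] [538.75266621 -83.138293    92.11723452]
```

View pics/z0.png

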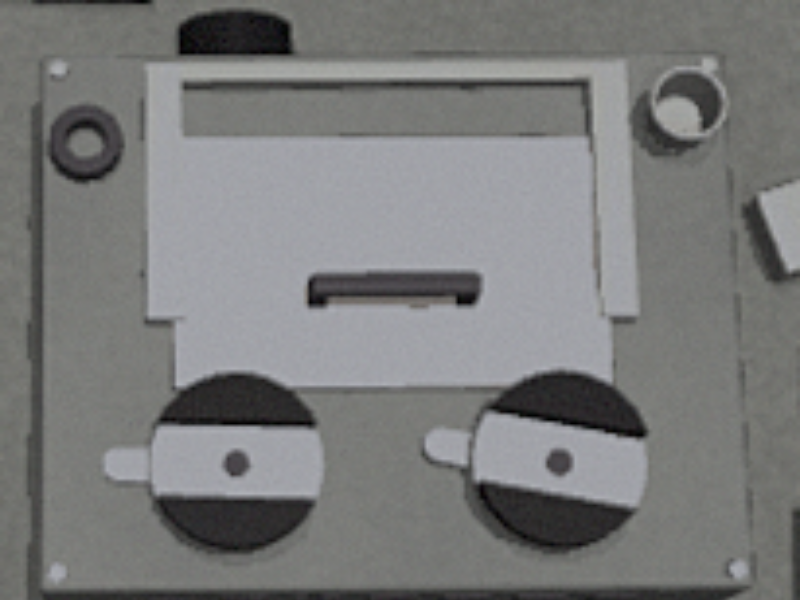

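```bash
python3 - <<'E'
from h import *
f=dict(np.load('pics/top0.npz')); S=dict(np.load('pics/side0.npz'))
for n,(zx,zy),z in[('Ldot',(236,463),110),('Rdot',(559,462),110),('handle L',(308,284),126),('handle R',(481,284),126),('handle top near',(394,296),128),('handle top far',(394,272),128),('panel far L',(183,136),98),('panel far R',(590,136),98),('panel nearL',(176,386),98),('panel nearR',(612,385),98),('stopL',(183,82),104),('stopR',(588,80),104)]:
    print(n,ray(f,270+zx/3.902-.4,160+zy/3.903-.4,z).round(1))
for n,(u,v) in {'Ldot':(370,225),'Rdot':(382,167)}.items(): print('side',n,ray(S,u,v,110).round(1))
g=cv2.cvtColor(S['color'],cv2.COLOR_RGB2GRAY)
# depth of floor, head top, panel
for u,v in[(330,270),(322,278),(338,278),(330,262),(350,215),(320,245),(410,283)]: print(u,v,world(f,u,v).round(1))
E
```

```text
Ldot [527.2   0.7 110. ]
Rdot [ 531.1 -169.4  110. ]
handle L [621.  -35.7 126. ]
handle R [ 622.8 -127.1  126. ]
handle top near [614.9 -80.9 128. ]
handle top far [627.9 -80.9 128. ]
panel far L [710.4  31.4  98. ]
panel far R [ 714.7 -191.6   98. ]
panel nearL [570.4  32.9  98. ]
panel nearR [ 575.6 -200.5   98. ]
stopL [739.4  32.  104. ]
stopR [ 744.9 -190.   104. ]
side Ldot [527.2   1.2 110. ]
side Rdot [ 531.6 -169.5  110. ]
330 270 [543.9   1.2 112.8]
322 278 [527.2  17.3 110.7]
338 278 [ 315.6   42.5 1335.6]
330 262 [558.1   1.8 125.4]
350 215 [666.4 -40.5  97. ]
320 245 [599.   22.3 100.5]
410 283 [ 520.3 -163.1  111.2]
```

The two views agree on the cams: left (527.2, 1), right (531.3, −169.5). Housing yaw is about 1.4°, and the handle at (621.5, −81.5) has about 31 mm of travel left. I'll start moving.

```bash
python3 -m handwheel '[{"ty":-0.745,"tz":0.913,"ax":0.347},{"ty":-0.745,"tz":0.913,"ax":0.347},{"ty":-0.745,"tz":0.913,"ax":0.347},{"ty":-0.745,"tz":0.913,"ax":0.347},{"ty":-0.745,"tz":0.913,"ax":0.347},{"ty":-0.745,"tz":0.913,"ax":0.347},{"ty":-0.745,"tz":0.913,"ax":0.347},{"ty":-0.745,"tz":0.913,"ax":0.347}]' -1 30
```

```text
invalid input
```

```bash
python3 -m handwheel '[{"tx":0,"ty":-0.745,"tz":0.913,"ax":0.347,"ay":0,"az":0},{"tx":0,"ty":-0.745,"tz":0.913,"ax":0.347,"ay":0,"az":0},{"tx":0,"ty":-0.745,"tz":0.913,"ax":0.347,"ay":0,"az":0},{"tx":0,"ty":-0.745,"tz":0.913,"ax":0.347,"ay":0,"az":0},{"tx":0,"ty":-0.745,"tz":0.913,"ax":0.347,"ay":0,"az":0},{"tx":0,"ty":-0.745,"tz":0.913,"ax":0.347,"ay":0,"az":0},{"tx":0,"ty":-0.745,"tz":0.913,"ax":0.347,"ay":0,"az":0},{"tx":0,"ty":-0.745,"tz":0.913,"ax":0.347,"ay":0,"az":0}]' -1 30
```

```text
time: 1.1
position: [422.7, 239.8, 231.2]
tcp_rot: [[-0.0, 1.0, 0.025], [0.0, 0.025, -1.0], [-1.0, -0.0, -0.0]]
contact_force: [0.7, 0.3, -0.6]
opening: 0.001
```

```bash
python3 -m handwheel '[{"tx":0,"ty":0.49,"tz":1,"ax":0,"ay":0,"az":0},{"tx":0,"ty":0.49,"tz":1,"ax":0,"ay":0,"az":0},{"tx":0,"ty":0.49,"tz":1,"ax":0,"ay":0,"az":0},{"tx":0,"ty":0.49,"tz":1,"ax":0,"ay":0,"az":0},{"tx":0,"ty":0.49,"tz":1,"ax":0,"ay":0,"az":0},{"tx":0,"ty":0.49,"tz":1,"ax":0,"ay":0,"az":0},{"tx":0,"ty":0.49,"tz":1,"ax":0,"ay":0,"az":0},{"tx":0,"ty":0.49,"tz":1,"ax":0,"ay":0,"az":0}]'
```

```text
time: 2.1
position: [576.5, -55.1, 231.2]
tcp_rot: [[-0.001, 1.0, 0.026], [0.0, 0.026, -1.0], [-1.0, -0.001, -0.0]]
contact_force: [-0.1, 0.4, 0.2]
opening: 0.002
```

```bash
python3 -m handwheel '[{"tx":0.1,"ty":0.01,"tz":0.092,"ax":0,"ay":0,"az":0},{"tx":0.25,"ty":0.01,"tz":0.092,"ax":0,"ay":0,"az":0},{"tx":0.36,"ty":0.01,"tz":0.092,"ax":0,"ay":0,"az":0},{"tx":0.407,"ty":0.01,"tz":0.092,"ax":0,"ay":0,"az":0},{"tx":0.407,"ty":0.01,"tz":0.092,"ax":0,"ay":0,"az":0}]'
python3 - <<'E'
from h import *
for n in('top','side'): save(n+'1.png',grab_frame(n))
print(state()['contact_force'])
E
```

```text
time: 2.72
position: [580.6, -83.4, 109.2]
tcp_rot: [[-0.001, 1.0, 0.025], [0.0, 0.025, -1.0], [-1.0, -0.001, -0.0]]
contact_force: [0.5, -0.1, 0.8]
opening: 0.002
[-0.56019608 -0.31826954  0.47966234]
```

View pics/side1.png

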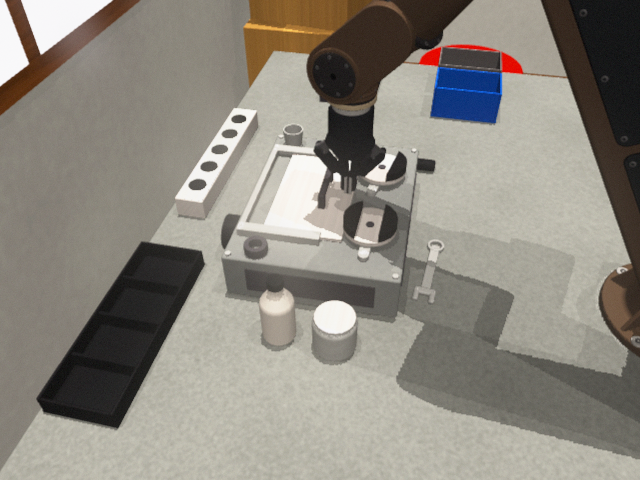

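The fingertips (about 350,185) are just on the robot side of the handle and touching nothing. Now I'll push.

```bash
python3 -m handwheel '[{"tx":0,"ty":0.03,"tz":0,"ax":0,"ay":0,"az":0},{"tx":0,"ty":0.06,"tz":0,"ax":0,"ay":0,"az":0},{"tx":0,"ty":0.08,"tz":0,"ax":0,"ay":0,"az":0},{"tx":0,"ty":0.1,"tz":0,"ax":0,"ay":0,"az":0},{"tx":0,"ty":0.115,"tz":0,"ax":0,"ay":0,"az":0},{"tx":0,"ty":0.13,"tz":0,"ax":0,"ay":0,"az":0},{"tx":0,"ty":0.145,"tz":0,"ax":0,"ay":0,"az":0}]'
python3 - <<'E'
from h import *
f=grab_frame('top');save('top2.png',f);cv2.imwrite('pics/z2.png',cv2.resize(f['color'][160:325,270:475,::-1],(740,595)))
print(state()['contact_force'])
E
```

```text
time: 3.7
position: [624.4, -83.3, 109.2]
tcp_rot: [[-0.0, 1.0, 0.024], [0.0, 0.024, -1.0], [-1.0, -0.0, -0.0]]
contact_force: [-3.0, 0.5, 3.2]
opening: 0.0
[-1.7812176   0.77010134  0.00536308]
```

View pics/z2.png

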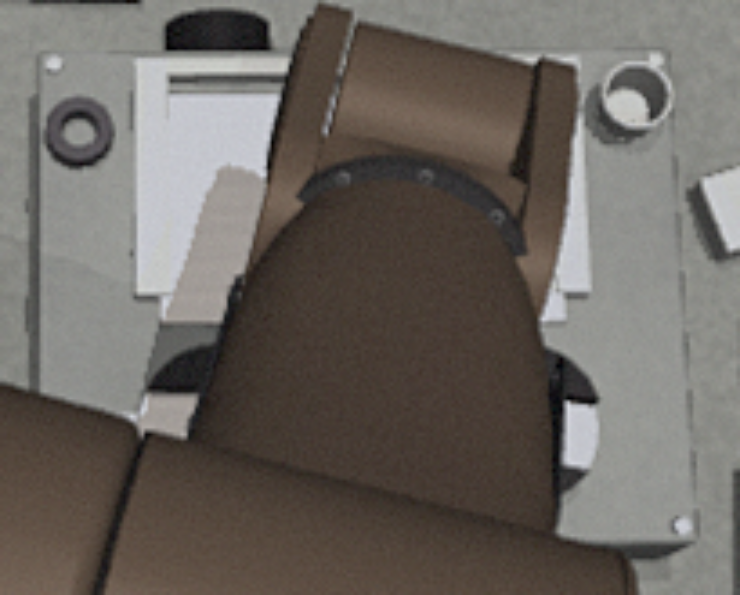

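The panel is moving: its far edge is at v≈92 in the zoom and a thin gap of about 8 px remains. I'll push on in small steps.

```bash
python3 -m handwheel '[{"tx":0,"ty":0.008,"tz":0,"ax":0,"ay":0,"az":0},{"tx":0,"ty":0.014,"tz":0,"ax":0,"ay":0,"az":0},{"tx":0,"ty":0.02,"tz":0,"ax":0,"ay":0,"az":0}]'
python3 -m handwheel '[{"tx":0,"ty":0.005,"tz":0,"ax":0,"ay":0,"az":0},{"tx":0,"ty":0.01,"tz":0,"ax":0,"ay":0,"az":0}]'
```

```text
time: 4.12
position: [630.2, -83.2, 109.1]
tcp_rot: [[-0.0, 1.0, 0.024], [0.0, 0.024, -1.0], [-1.0, -0.0, -0.0]]
contact_force: [-3.1, -0.6, 0.9]
opening: -0.0
time: 4.38
position: [633.3, -83.1, 109.2]
tcp_rot: [[0.0, 1.0, 0.024], [0.0, 0.024, -1.0], [-1.0, 0.0, -0.0]]
contact_force: [-2.0, -0.1, 0.6]
opening: 0.001
```

```bash
python3 -m handwheel '[{"tx":0,"ty":0.005,"tz":0,"ax":0,"ay":0,"az":0},{"tx":0,"ty":0.01,"tz":0,"ax":0,"ay":0,"az":0},{"tx":0,"ty":0.01,"tz":0,"ax":0,"ay":0,"az":0}]'
python3 - <<'E'
from h import *
f=grab_frame('top');save('top3.png',f);cv2.imwrite('pics/z3.png',cv2.resize(f['color'][160:260,270:390,::-1],(720,600)))
E
```

```text
time: 4.75
position: [634.3, -83.0, 109.1]
tcp_rot: [[-0.005, 1.0, 0.024], [0.001, 0.024, -1.0], [-1.0, -0.005, -0.001]]
contact_force: [-13.4, -0.0, 7.0]
opening: 0.001
```

View pics/z3.png

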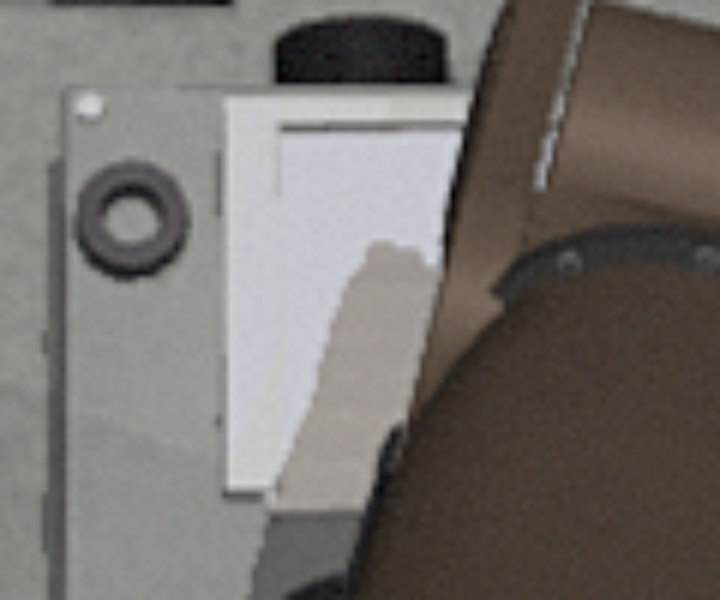

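The panel is against the stop: force rose to 13 N and the gap has closed, with only the stop's shadow line left at v≈126. Next I back off, rise and go to the left cam.

```bash
python3 -m handwheel '[{"tx":0,"ty":-0.05,"tz":0,"ax":0,"ay":0,"az":0},{"tx":-0.1,"ty":-0.06,"tz":0,"ax":0,"ay":0,"az":0},{"tx":-0.2,"ty":-0.06,"tz":0,"ax":0,"ay":0,"az":0},{"tx":-0.2,"ty":-0.2,"tz":-0.15,"ax":0,"ay":0,"az":0},{"tx":-0.2,"ty":-0.35,"tz":-0.36,"ax":0,"ay":0,"az":0},{"tx":-0.2,"ty":-0.354,"tz":-0.36,"ax":0,"ay":0,"az":0},{"tx":-0.2,"ty":-0.354,"tz":-0.36,"ax":0,"ay":0,"az":0}]'
```

```text
time: 5.68
position: [527.9, 22.9, 169.7]
tcp_rot: [[0.002, 1.0, 0.025], [-0.0, 0.025, -1.0], [-1.0, 0.002, 0.0]]
contact_force: [1.0, -0.5, 0.1]
opening: 0.001
```

```bash
python3 -m handwheel '[{"tx":0.06,"ty":-0.002,"tz":-0.012,"ax":0,"ay":0,"az":0},{"tx":0.12,"ty":-0.002,"tz":-0.012,"ax":0,"ay":0,"az":0},{"tx":0.15,"ty":-0.002,"tz":-0.012,"ax":0,"ay":0,"az":0},{"tx":0.17,"ty":-0.002,"tz":-0.012,"ax":0,"ay":0,"az":0},{"tx":0.185,"ty":-0.002,"tz":-0.012,"ax":0,"ay":0,"az":0},{"tx":0.185,"ty":-0.002,"tz":-0.012,"ax":0,"ay":0,"az":0}]'
python3 - <<'E'
from h import *
print(state()['contact_force'])
for n,a in(('top',np.s_[160:325,270:475]),('side',np.s_[130:280,270:470])):
    f=grab_frame(n);save(n+'4.png',f);cv2.imwrite('pics/z4%s.png'%n,cv2.resize(f['color'][a][:,:,::-1],(740,595)))
E
```

```text
time: 6.42
position: [526.9, 25.9, 113.7]
tcp_rot: [[0.0, 1.0, 0.024], [0.0, 0.024, -1.0], [-1.0, 0.0, -0.0]]
contact_force: [0.5, -0.7, -0.1]
opening: 0.001
[ 0.53803423 -0.71137199 -0.09670183]
```

View pics/z4side.png

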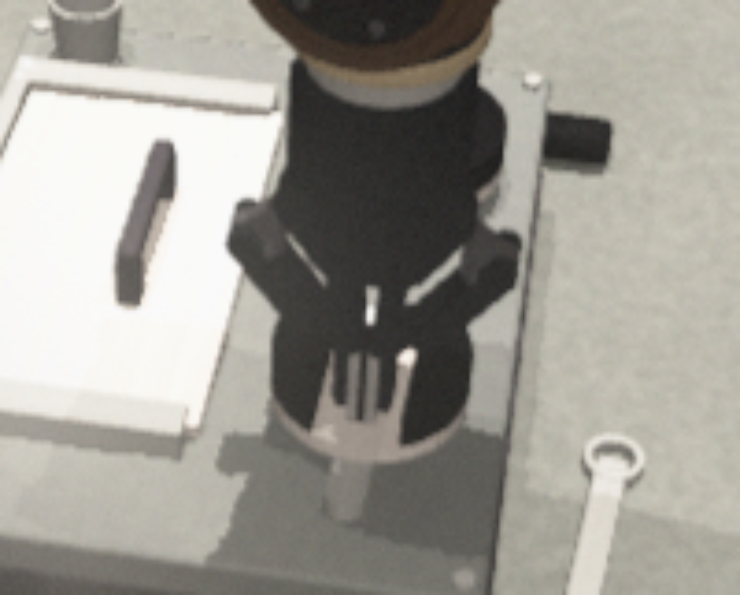

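View pics/z4top.png

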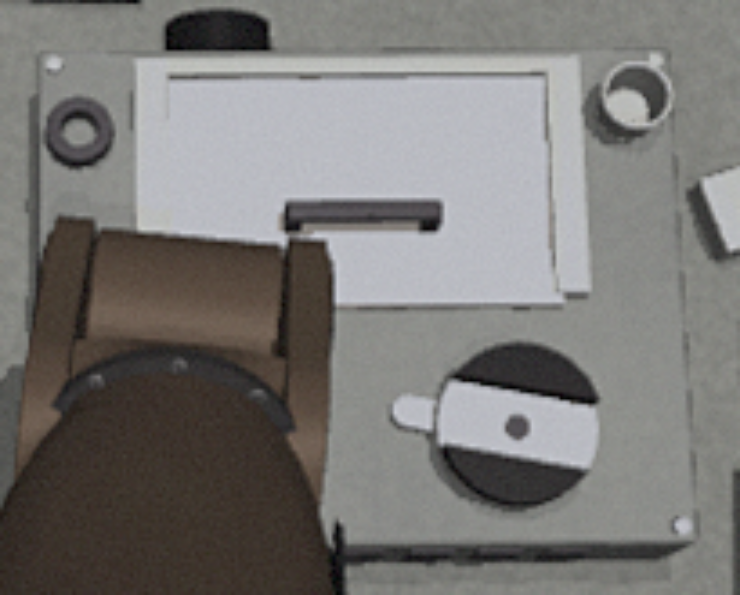

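The fingers sit in the left slot (side zoom ~(365,390)) with no contact force, and the panel is home on both sides. Now I'll turn the left cam about its axis with the tool yawing along.

```bash
python3 -m handwheel '[{"tx":0,"ty":0.0151,"tz":0.0013,"ax":0.0556,"ay":0,"az":0},{"tx":0,"ty":0.0297,"tz":0.0052,"ax":0.111,"ay":0,"az":0},{"tx":0,"ty":0.0433,"tz":0.0116,"ax":0.167,"ay":0,"az":0},{"tx":0,"ty":0.0557,"tz":0.0203,"ax":0.222,"ay":0,"az":0},{"tx":0,"ty":0.0664,"tz":0.031,"ax":0.278,"ay":0,"az":0},{"tx":0,"ty":0.0751,"tz":0.0433,"ax":0.333,"ay":0,"az":0},{"tx":0,"ty":0.0815,"tz":0.057,"ax":0.389,"ay":0,"az":0},{"tx":0,"ty":0.0854,"tz":0.0716,"ax":0.444,"ay":0,"az":0}]'
python3 - <<'E'
from h import *
print(state()['contact_force'],state()['q'])
E
```

```text
time: 7.52
position: [553.0, 5.5, 114.1]
tcp_rot: [[0.001, 0.193, -0.981], [0.001, -0.981, -0.193], [-1.0, -0.0, -0.001]]
contact_force: [-0.3, 3.8, -1.0]
opening: -0.001
[-0.3141402   3.81919796 -1.03883872] [-6.29290913e+00  3.09065774e+01  1.06308640e+02  5.12620281e-02
  4.27549289e+01  7.25388000e+01]
```

```bash
python3 -m handwheel '[{"tx":0,"ty":0.0098,"tz":0.002,"ax":0.03,"ay":0,"az":0},{"tx":0,"ty":0.0196,"tz":0.004,"ax":0.0556,"ay":0,"az":0},{"tx":0,"ty":0.0294,"tz":0.006,"ax":0.0556,"ay":0,"az":0},{"tx":0,"ty":0.034,"tz":0.007,"ax":0.0556,"ay":0,"az":0}]'
python3 - <<'E'
from h import *
f=grab_frame('side');cv2.imwrite('pics/z5.png',cv2.resize(f['color'][130:280,270:470,::-1],(740,595)))
print(state()['contact_force'])
E
```

```text
time: 8.02
position: [551.7, -4.7, 113.8]
tcp_rot: [[-0.002, 0.027, -1.0], [0.001, -1.0, -0.027], [-1.0, -0.001, 0.002]]
contact_force: [-6.4, 8.6, 2.9]
opening: -0.001
[-4.94421107  7.61894948  2.73551759]
```

View pics/z5.png

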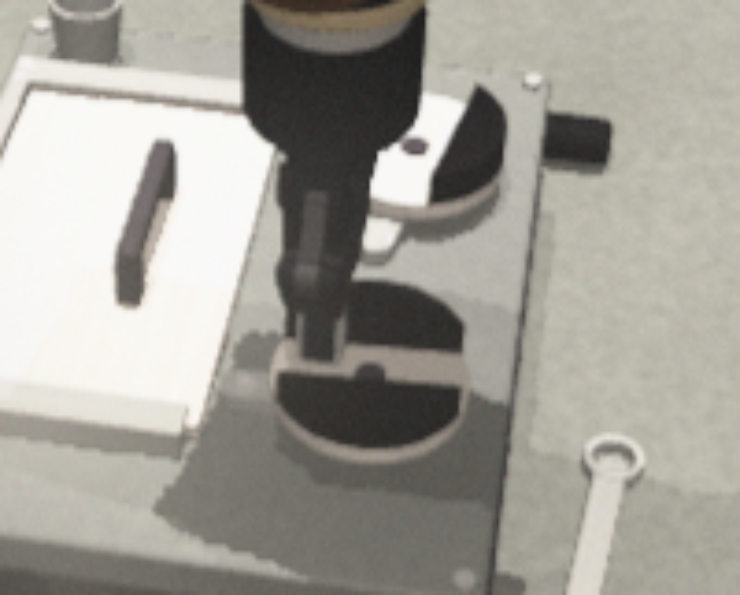

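The left slot now runs along the housing's x and the tongue points at the panel. I'll press on to the stop.

```bash
python3 -m handwheel '[{"tx":0,"ty":0.006,"tz":0,"ax":0,"ay":0,"az":0},{"tx":0,"ty":0.012,"tz":0,"ax":0,"ay":0,"az":0},{"tx":0,"ty":0.012,"tz":0,"ax":0,"ay":0,"az":0}]'
python3 -m handwheel '[{"tx":0,"ty":0.006,"tz":0,"ax":0,"ay":0,"az":0},{"tx":0,"ty":0.01,"tz":0,"ax":0,"ay":0,"az":0}]'
```

```text
time: 8.45
position: [551.1, -6.8, 113.6]
tcp_rot: [[-0.004, 0.027, -1.0], [0.003, -1.0, -0.027], [-1.0, -0.003, 0.004]]
contact_force: [-7.2, 17.6, 4.3]
opening: 0.0
time: 8.7
position: [551.0, -7.7, 113.6]
tcp_rot: [[-0.004, 0.026, -1.0], [0.006, -1.0, -0.026], [-1.0, -0.006, 0.004]]
contact_force: [-5.8, 40.8, 4.6]
opening: 0.001
```

At the left stop: 40 N with no further motion. Next I back off, rise, go over the right cam and yaw back to its slot angle.

```bash
python3 -m handwheel '[{"tx":0,"ty":-0.03,"tz":0,"ax":0,"ay":0,"az":0},{"tx":-0.1,"ty":-0.03,"tz":0,"ax":0,"ay":0,"az":0},{"tx":-0.25,"ty":-0.03,"tz":0,"ax":0,"ay":0,"az":0},{"tx":-0.25,"ty":0.15,"tz":0.05,"ax":-0.2,"ay":0,"az":0},{"tx":-0.25,"ty":0.35,"tz":0.05,"ax":-0.3,"ay":0,"az":0},{"tx":-0.25,"ty":0.44,"tz":0.05,"ax":-0.45,"ay":0,"az":0},{"tx":-0.25,"ty":0.44,"tz":0.05,"ax":-0.45,"ay":0,"az":0},{"tx":-0.25,"ty":0.44,"tz":0.05,"ax":-0.45,"ay":0,"az":0}]'
python3 -m handwheel '[{"tx":0,"ty":0,"tz":0,"ax":0,"ay":0,"az":0},{"tx":0,"ty":0,"tz":0,"ax":0,"ay":0,"az":0}]'
python3 - <<'E'
from h import *
f=grab_frame('top');cv2.imwrite('pics/z6.png',cv2.resize(f['color'][160:325,270:475,::-1],(740,595)))
s=state();print(s['position'],s['tcp_rot'].round(3),s['contact_force'])
E
```

```text
time: 9.7
position: [541.2, -145.0, 188.9]
tcp_rot: [[0.0, 0.811, -0.586], [-0.0, -0.586, -0.811], [-1.0, 0.001, 0.0]]
contact_force: [-0.3, -0.0, 0.1]
opening: 0.0
time: 9.95
position: [541.3, -144.2, 188.8]
tcp_rot: [[0.0, 0.804, -0.594], [-0.0, -0.594, -0.804], [-1.0, 0.0, -0.0]]
contact_force: [0.4, 0.1, 0.2]
opening: -0.001
[ 541.34891712 -144.1912912   188.79662131] [[ 0.     0.805 -0.593]
 [-0.    -0.593 -0.805]
 [-1.     0.    -0.   ]] [-1.13461558 -0.73032768  0.13839962]
```

View pics/z6.png

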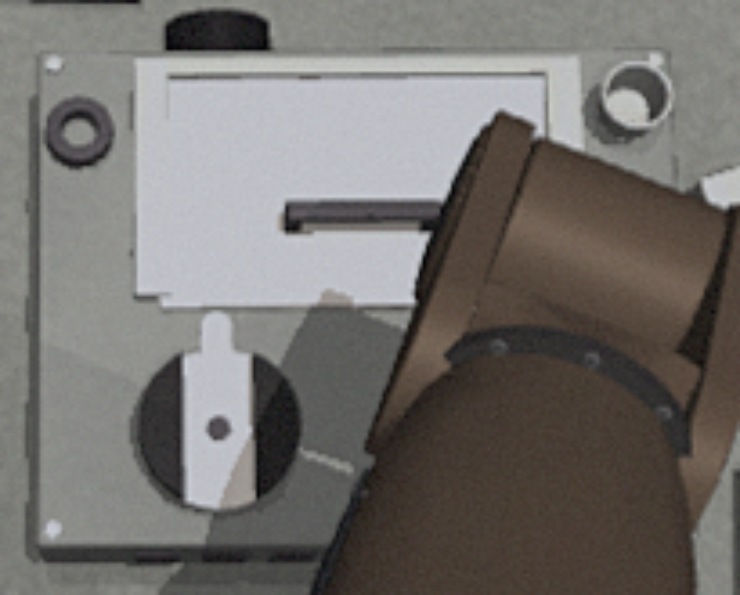

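The left cam is locked: slot vertical in the image at zoom (217,428), tongue on the panel side. Now I'll align with the right slot and go down.

```bash
python3 -m handwheel '[{"tx":0,"ty":-0.0184,"tz":0.0115,"ax":-0.055,"ay":0,"az":0},{"tx":0,"ty":-0.0184,"tz":0.0115,"ax":-0.11,"ay":0,"az":0},{"tx":0.05,"ty":-0.0184,"tz":0.0115,"ax":-0.158,"ay":0,"az":0},{"tx":0.14,"ty":-0.0184,"tz":0.0115,"ax":-0.158,"ay":0,"az":0},{"tx":0.19,"ty":-0.0184,"tz":0.0115,"ax":-0.158,"ay":0,"az":0},{"tx":0.225,"ty":-0.0184,"tz":0.0115,"ax":-0.158,"ay":0,"az":0},{"tx":0.249,"ty":-0.0184,"tz":0.0115,"ax":-0.158,"ay":0,"az":0},{"tx":0.249,"ty":-0.0184,"tz":0.0115,"ax":-0.158,"ay":0,"az":0}]'
python3 - <<'E'
from h import *
f=grab_frame('side');cv2.imwrite('pics/z7.png',cv2.resize(f['color'][110:260,270:470,::-1],(740,595)))
s=state();print(s['position'],s['contact_force'])
E
```

```text
time: 11.0
position: [534.8, -143.8, 113.9]
tcp_rot: [[-0.0, 0.991, -0.136], [0.0, -0.136, -0.991], [-1.0, -0.0, -0.0]]
contact_force: [1.2, 0.6, -1.0]
opening: 0.001
[ 534.97582708 -143.81575692  114.22707868] [0.32501739 0.50098023 0.64157552]
```

View pics/z7.png

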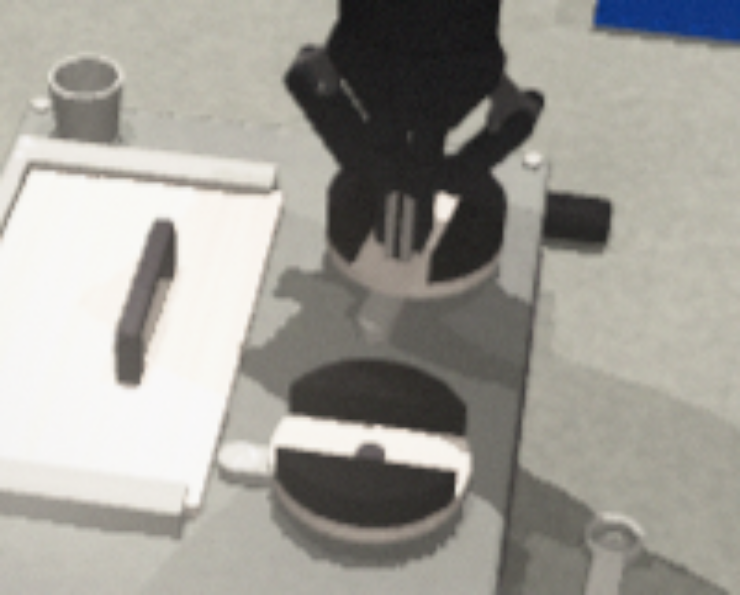

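The fingers are in the right slot (~(400,225)) with no contact force. I'll use the same arc, 80° on from here.

```bash
python3 -m handwheel '[{"tx":0,"ty":0.0151,"tz":0.0013,"ax":0.0556,"ay":0,"az":0},{"tx":0,"ty":0.0297,"tz":0.0052,"ax":0.111,"ay":0,"az":0},{"tx":0,"ty":0.0433,"tz":0.0116,"ax":0.167,"ay":0,"az":0},{"tx":0,"ty":0.0557,"tz":0.0203,"ax":0.222,"ay":0,"az":0},{"tx":0,"ty":0.0664,"tz":0.031,"ax":0.278,"ay":0,"az":0},{"tx":0,"ty":0.0751,"tz":0.0433,"ax":0.333,"ay":0,"az":0},{"tx":0,"ty":0.0815,"tz":0.057,"ax":0.389,"ay":0,"az":0},{"tx":0,"ty":0.0854,"tz":0.0716,"ax":0.444,"ay":0,"az":0}]'
python3 - <<'E'
from h import *
s=state();print(s['position'],s['contact_force'],s['tcp_rot'].round(3))
E
```

```text
time: 12.05
position: [557.6, -168.2, 114.6]
tcp_rot: [[0.001, 0.034, -0.999], [0.0, -0.999, -0.034], [-1.0, -0.0, -0.001]]
contact_force: [0.5, 3.5, 0.9]
opening: -0.003
[ 557.59286019 -168.20237523  114.63458796] [0.51807046 3.51750417 0.90333502] [[ 0.001  0.034 -0.999]
 [ 0.    -0.999 -0.034]
 [-1.    -0.    -0.001]]
```

```bash
python3 -m handwheel '[{"tx":0,"ty":0.008,"tz":0,"ax":0,"ay":0,"az":0},{"tx":0,"ty":0.016,"tz":0,"ax":0.006,"ay":0,"az":0},{"tx":0,"ty":0.023,"tz":0,"ax":0.006,"ay":0,"az":0},{"tx":0,"ty":0.03,"tz":0,"ax":0.006,"ay":0,"az":0}]'
```

```text
time: 12.55
position: [556.0, -176.2, 113.9]
tcp_rot: [[-0.004, 0.025, -1.0], [0.003, -1.0, -0.025], [-1.0, -0.003, 0.004]]
contact_force: [-7.8, 10.5, 2.3]
opening: 0.002
```

```bash
python3 -m handwheel '[{"tx":0,"ty":0.005,"tz":0,"ax":0,"ay":0,"az":0},{"tx":0,"ty":0.008,"tz":0,"ax":0,"ay":0,"az":0}]'
```

```text
time: 12.8
position: [555.8, -177.0, 113.8]
tcp_rot: [[-0.005, 0.025, -1.0], [0.005, -1.0, -0.025], [-1.0, -0.005, 0.005]]
contact_force: [-5.6, 23.3, 4.6]
opening: 0.001
```

```bash
python3 -m handwheel '[{"tx":0,"ty":0.006,"tz":0,"ax":0,"ay":0,"az":0},{"tx":0,"ty":0.006,"tz":0,"ax":0,"ay":0,"az":0}]'
python3 -m handwheel '[{"tx":0,"ty":-0.025,"tz":0,"ax":0,"ay":0,"az":0},{"tx":0,"ty":-0.025,"tz":0,"ax":0,"ay":0,"az":0},{"tx":-0.1,"ty":-0.025,"tz":0,"ax":0,"ay":0,"az":0},{"tx":-0.25,"ty":-0.025,"tz":0,"ax":0,"ay":0,"az":0},{"tx":-0.45,"ty":-0.025,"tz":0,"ax":0,"ay":0,"az":0},{"tx":-0.45,"ty":-0.025,"tz":0,"ax":0,"ay":0,"az":0}]'
python3 -m handwheel '[{"tx":0,"ty":-0.7,"tz":0.2,"ax":0,"ay":0,"az":0},{"tx":0,"ty":-0.9,"tz":0.2,"ax":0,"ay":0,"az":0},{"tx":0,"ty":-0.9,"tz":0.2,"ax":0,"ay":0,"az":0},{"tx":0,"ty":-0.9,"tz":0.2,"ax":0,"ay":0,"az":0},{"tx":0,"ty":-0.9,"tz":0.2,"ax":0,"ay":0,"az":0},{"tx":0,"ty":-0.9,"tz":0.2,"ax":0,"ay":0,"az":0},{"tx":0,"ty":-0.9,"tz":0.2,"ax":0,"ay":0,"az":0}]'
python3 - <<'E'
from h import *
f=grab_frame('top');save('top8.png',f);cv2.imwrite('pics/z8.png',cv2.resize(f['color'][160:325,270:475,::-1],(740,595)))
f=grab_frame('side');save('side8.png',f)
E
```

```text
time: 13.05
position: [555.8, -177.2, 113.7]
tcp_rot: [[-0.005, 0.025, -1.0], [0.007, -1.0, -0.025], [-1.0, -0.007, 0.005]]
contact_force: [-4.8, 30.2, 6.7]
opening: -0.001
time: 13.8
position: [559.0, -175.5, 253.7]
tcp_rot: [[0.008, 0.022, -1.0], [-0.004, -1.0, -0.022], [-1.0, 0.004, -0.008]]
contact_force: [-0.2, 0.6, -1.3]
opening: 0.002
time: 14.68
position: [492.2, 93.7, 248.7]
tcp_rot: [[-0.0, 0.021, -1.0], [-0.0, -1.0, -0.021], [-1.0, 0.0, 0.0]]
contact_force: [-0.4, -0.2, 0.8]
opening: 0.001
```

View pics/z8.png

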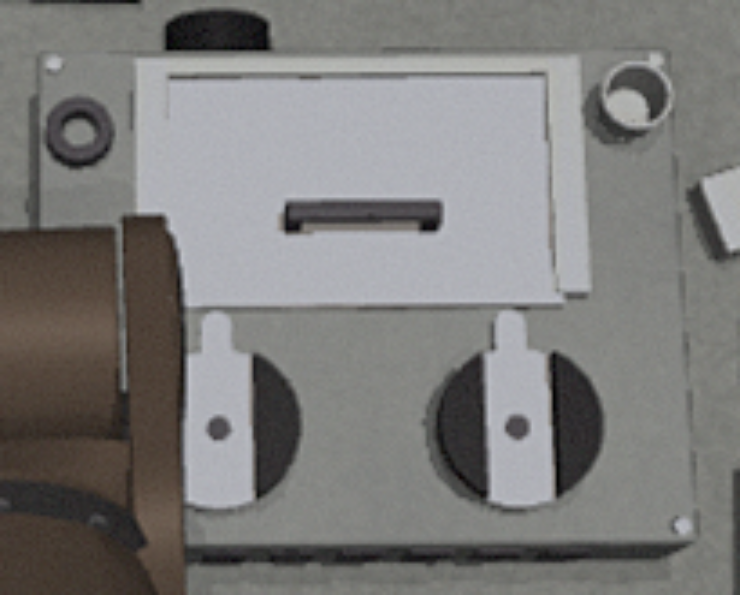

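View pics/side8.png

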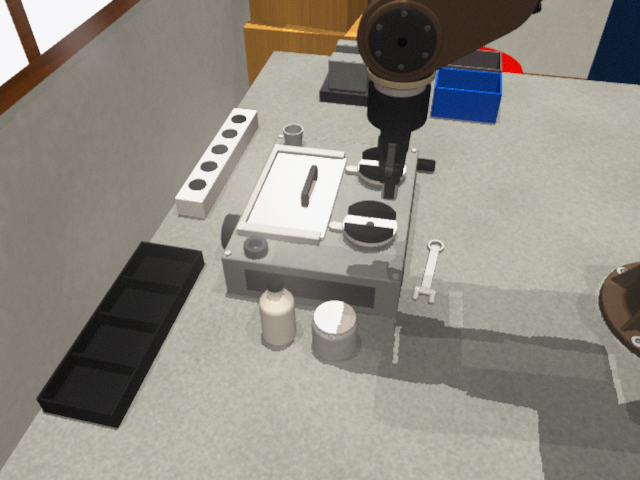

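Both slots now run along x and the bystanders look unmoved. I'll check the angles and panel position numerically.

```bash
python3 - <<'E'
from h import *
f=grab_frame('top'); g=cv2.cvtColor(f['color'],cv2.COLOR_RGB2GRAY).astype(float)
def edge(lo,hi,rows,sgn):
    P=[]
    for v in rows:
        d=sgn*np.diff(cv2.GaussianBlur(g,(3,3),0)[v,lo:hi]); i=d.argmax(); 
        if 0<i<len(d)-1:
            a,b,c=d[i-1:i+2]; i+= .5*(a-c)/(a-2*b+c+1e-9)
        P.append(ray(f,lo+i+.5,v,126)[:2])
    vx,vy,x,y=cv2.fitLine(np.array(P,np.float32),cv2.DIST_HUBER,0,.01,.01).ravel(); return np.degrees(np.arctan2(vy*np.sign(vx),abs(vx)))
R=range(264,294)
print('R left edge',edge(398,410,R,1),'right edge',edge(417,429,R,-1)); print('L right edge',edge(334,347,R,-1))
for n,(zx,zy),z in[('handleL',(285,212),126),('handleR',(442,212),126),('tongueL',(217,312),99),('tongueR',(509,312),99),('nearL',(188,305),98),('nearR',(562,303),98),('Ldot',(218,428),110),('Rdot',(517,427),110)]:
    print(n,ray(f,270+zx/3.61-.4,160+zy/3.606-.4,z).round(1))
E
```

```text
R left edge 1.5401816 right edge 1.7010641
L right edge 1.665658
handleL [650.9 -35.6 126. ]
handleR [ 652.6 -125.7  126. ]
tongueL [597.3   1.9  99. ]
tongueR [ 600.7 -167.7   99. ]
nearL [601.4  18.8  98. ]
nearR [ 606.9 -198.8   98. ]
Ldot [527.1   0.9 110. ]
Rdot [ 531.  -169.3  110. ]
```

```bash
python3 - <<'E'
from h import *
print(hand_in())
E
```

```text
the job is handed in; nothing more can be done
None
```

I pushed the panel home by its handle with closed fingers while both cams were still open, then turned the left and right cams clockwise to their stops and handed in. This took about 15 s of the 54 s; no verdict was reported.

- **Panel:** the push force rose to about 13 N at the end stop. In the last images the gap is closed, and the near edge is about 4 mm clear of the locked tongues (3 mm nominal). The handle measured at housing x about 37.5 mm, 1.5 mm short of nominal but within the calibration error.
- **Cams:** both slots measured 1.5–1.7° in the world frame, against a housing yaw of about 1.4°, so both are locked to well within 0.12 rad. At the stops the wrist force reached about 41 N on the left and 30 N on the right, below the 120 N limit.
- **Surroundings:** the arm was clear of everything when I handed in. The bystanders look unmoved by eye; I did not measure them.
- **Failed checks:** none failed. One early move command was refused for its format, and nothing moved.

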